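# Re-park the rolling dessert tray

## Task

The rolling dessert tray is braked at the right-hand end of its runner. Flick its red brake lever up, roll the tray slowly to the left, and push the lever down again where its pawl drops into the parking notch, so that the lever lies fully down and the tray is locked. Feel for the notch gently, never forcing the pawl against the rail; do not upset the plate and the cup on the tray, and leave everything else on the sideboard alone.

Things in the scene. Friction and masses are not known exactly. Their poses are not given: they have to be found in the camera images.
- runner: Fixed sage-green runner board, 310 mm deep (x) by 600 mm long (y) by 12 mm thick; it spans x -200 to +110 mm and y -300 to +300 mm from its origin, which lies on the sideboard top. Its x points away from the robot; the tray rolls exactly along its +y (to the robot's left at yaw 0).
- rail_line (a point): Fixed point of the runner, 178 mm in front of its origin and 36 mm up, on the aluminium catch rail's top (30 mm wide). Rail and notch (a slot 20 mm wide, 24 mm deep) sit elsewhere along y each time, in no reading: the pawl meets the notch's middle at 165 to 235 mm of tray travel. The top is unbroken 110 mm before and 165 mm after it. Pushed along y, the rail gives 1 mm per 3 N, up to 6 mm.
- tray (a joint): Travel of the tray along the runner's +y, m: 0 at the right-hand end, 0.27 at the left-hand stop. Starts at 0 to 0.03, in the bay right of the rail's end, where there is no rail under the pawl and the lever is down. Rolls with about 1.5 N of drag and stays where it is left.
- tray_floor (a point): Middle of the upper face of the wooden tray's floor (tray 220 mm by 240 mm; rim 12 mm high above this floor); moves with the tray.
- lever (a joint): Angle of the red brake lever, rad: 0 = fully down (level, pointing at the robot), grows as its front end rises, 1.1 = fully up. Stiff hinge (0.2 N m friction): it stays at any angle it is left at. With the pawl resting on the rail top unpressed it stands at about 0.23; it reaches 0 only where the pawl has room below it.
- lever_hinge (a point): Middle of the lever's hinge axis, which lies along the runner's y, 120 mm in front of the tray's middle and 55 mm above the sideboard.
- lever_bar (a point): Middle of the lever's round red cross bar, 12 mm thick, 88 mm long along the runner's y, with a 10 mm thick arm at each end; 125 mm from the hinge axis, so 55 mm above the sideboard when down, in front of the runner board, free to be pinched from above between the arms (it may turn in the fingers) or pressed.
- pawl: Dark steel spring pawl, 10 mm (x) by 12 mm (y), pointing down from mid-lever, 55 mm from the hinge axis. Origin: middle of its lower end, 31 mm below the lever's plane (lever down: 12 mm below the rail top). It yields up to 8 mm upward against 2.4 N plus 1.2 N per mm, then is solid. Never press it against anything with over 20 N (on the rail: about 9 N down at the bar).
- cake_plate: Loose white porcelain plate, 140 mm across, 18 mm high, on the tray. Origin: centre of its underside.
- dessert_cup: Loose glass cup, 60 mm across, 60 mm high, on the tray. Origin: centre of its underside.
- container: Bystander: yellow flip-top plastic container, 79 x 114 x 76 mm. Origin: centre of its underside.
- mould: Bystander: wooden mould with a star, 100 x 100 x 25 mm with an 80 mm handle. Origin: under the middle of the square.
- tin: Bystander: small steel twist-lock tin with a blue lid, 68 mm across, 60 mm high. Origin: centre of its underside.
- tongs: Bystander: steel tongs lying flat, about 220 mm long, up to 66 mm wide. Origin: under their middle.
- spoon: Bystander: serving spoon lying flat, about 200 mm long. Origin: under its middle.

How it is judged (in metres and radians):
On the way, in this order (a step that is already met when the one before it is completed fails the run):
1. the lever is flicked up off the bay (above 0.3 rad) with the tray still in its bay (value of joint lever above 0.3 rad and value of joint tray below 0.1 m), for 0.1 s.
2. the tray is rolled left to a travel of more than 0.12 m (value of joint tray above 0.12 m), for 0.1 s.
3. the lever is pushed fully down (below 0.06 rad), its pawl in the parking notch (value of joint lever below 0.06 rad and value of joint tray above 0.15 m), for 0.2 s.
At the end, for the whole second after the job is handed in: The lever is fully down (within 0.06 rad) with the tray parked in the notch (travel over 0.15 m) and at rest; plate and cup stand upright (within 0.1 rad) on the tray (all of step 3 and velocity of joint tray between -0.01 and 0.01 m/s and angle between each of cake_plate, dessert_cup's own z axis and vertical below 0.1 rad and z of each of cake_plate, dessert_cup in the frame of tray_floor above -0.004 m and horizontal distance between each of cake_plate, dessert_cup and tray_floor below 0.135 m); the robot touches nothing.
It fails at once if the pawl is pressed with more than 20 N (contact force between pawl and anything else above 20 N).
It fails at once if the tray rolls faster than 0.3 m/s (velocity of joint tray above 0.3 m/s or velocity of joint tray below -0.3 m/s).
It fails at once if the plate or the cup is tipped by more than 0.4 rad (angle between any of cake_plate, dessert_cup's own z axis and vertical above 0.4 rad).
It fails at once if another thing on the sideboard is moved by more than 25 mm (distance of any of container, mould, tin, tongs, spoon from where it was at the start of the episode above 0.025 m).
It also fails if it takes over 64 s, if anything falls off the work surface, if the arm or the gripper's body presses on something with over 40 N, if the wrist force passes 120 N, or if a joint passes its speed limit or range.

## Robot

A 6-joint arm with a two-finger parallel gripper is mounted at the origin on the work surface. World frame = base frame: x ahead of the robot, y to its left, z up, the work surface at z = 0. Lengths are in mm, angles in rad, forces in N, time in s.
With the tool pointing down it reaches from about 275 to 750 mm from the base axis. Payload 10.2 kg.
Tool frame: the origin (TCP) lies at the very end of the fingers, on their centre line; the grasp point (between the pads) lies 19 mm behind it; z points along the fingers, y is the line along which they close (so a half turn about z gives the same grasp; the last joint's range is limited). The gripper opens to 85 mm and grips with 20 to 120 N. Pads are 22 mm wide; open, the fingers measure 114 mm over their backs; the gripper's body (76 mm by 85 mm) begins 54 mm behind the grasp point. The pads swing forward as they close: fully open they stand 13 mm farther back than shut.
Start: joints at [-1.529, 0.313, 1.498, -0, 1.331, -0.223], TCP at [137.388, -506.711, 231.294] pointing down, gripper open.
Joint ranges: [-2.94, 2.94], [-0.97, 2.17], [0.19, 2.56], [-1.23, 4.37], [0.02, 3.11], [-2.88, 2.88]. Speed limits (rad/s): [2.39, 2.39, 3.01, 3.14, 3.14, 3.14].

## Interface

Orientations are given as a unit quaternion [w, x, y, z].
In Python, from rig import * gives the robot as it stands. The module is installed in compiled form; this text tells all that it offers.
- The arm moves only by the shell command python3 -m crank 'ROWS' [FORCE]. ROWS is JSON, a list that holds one entry, the list of rows, each a list of 7 numbers: the shift along the tool's x, y, z in units of 25 mm (1.0 is 25 mm), then the turn, a rotation vector about the tool's x, y, z in units of 8 degrees (1.0 is 8 degrees), then the finger opening in mm, from 0 to 85.4. A call has exactly 8 rows; each row shifts and turns the commanded pose from where the row before left it, along the tool's axes as they then stand; what a row does not reach is not made up. A row lasts 1/10 s, in which the tool goes at most 50 mm and 8.59 degrees, less where a joint would pass 70% of its speed; a pose out of reach is approached as far as the arm can. A call is refused whole if a number of a shift passes 1 or a number of a turn 1, either way. A call with a gripper value outside its range is refused whole. The fingers move at their own pace and stop on an object; FORCE is the grip in N (left out, the last holds). Time passes only in rows, so rows that do not move let the fingers close, or fill a call up. It gives the time, the measured TCP pose, the force, the opening and the grip force at its end, in the units of the state.
- sense(): the state, without advancing time (a new reading comes with each control period).
- capture(name): name is "side" or "top" or "wrist"; returns the picture (480x640x3 uint8, blue, green, red); there is no depth.
- camera_model(name): a dict with "fx", "fy", "cx", "cy" (pixels), "world_from_camera" (4x4, takes a point from camera to world coordinates); the wrist camera has in their place "T_tool_cam" (4x4, takes a point from camera to tool coordinates, whose origin is the TCP and whose axes are the flange's). Camera axes: x right, y up, looking along -z (the intrinsics and any distortion apply to the point x, -y, -z); pixel columns grow to the right and rows downward; lengths in mm; the calibration is good to about 2 mm. A picture is of the moment at which its call begins: read the wrist's pose just before it. camera_model takes no time and is no camera call.
- finish_job(): hands the job in; it is judged then, once.
The state is a dict: "time_s": time; "joints": joint angles; "dq": joint speeds; "tau": joint torques, N m; "eef_pos": TCP position; "ee_rot": TCP orientation; "force": force on the tool from outside, world axes, zero at the start; "wrist_torque": the same for the moment, N m; "grip_width": opening from 0.0 (shut) to 1.0 (fully open); "grip_force": force on a finger pad.
Only numpy, scipy, OpenCV 4.12 (cv2) and the standard library are available. Lean on these libraries where they do the work, as an engineer would, in place of code of your own. Each camera call takes 0.05 s, during which the arm holds its last target. There are 200 camera calls.

## Working session

There is one attempt and no reset: what is moved stays moved. The work goes in short steps, Python scripts to look and compute and a shell command to move; the robot and the scene stay as the last step left them, time stands still between calls to the robot, and variables do not carry over. Pictures are saved under pics/ and viewed, at most 10 in all, crops included, and the job is handed in when it is done.

```bash
mkdir -p pics && ls
python3 - <<'E'
from rig import *
import cv2,numpy as np
s=sense();print(s)
for n in("side","top"):
    cv2.imwrite(f"pics/{n}0.png",capture(n));print(n,camera_model(n))
print(camera_model("wrist"))
E
```

```text
pics
{'time_s': 0.0, 'joints': array([-1.52943607e+00,  3.13448230e-01,  1.49845615e+00,  1.02722519e-05,
        1.33094819e+00, -2.23380805e-01]), 'dq': array([ 0.00166478,  0.00056322, -0.00206172, -0.00088019, -0.00114009,
       -0.00025816]), 'tau': array([-5.80266933e-04, -4.12269115e+01, -2.59738773e+01, -2.72749476e-04,
        4.07656305e-03, -2.33715340e-06]), 'eef_pos': array([ 137.36103545, -506.45206346,  230.72878808]), 'ee_rot': array([-6.26898766e-04,  9.91251771e-01,  1.31983065e-01,  6.22213371e-05]), 'force': array([-0.20867448, -0.01685961,  0.86472543]), 'wrist_torque': array([ 0.00506651, -0.01015033, -0.01154803]), 'grip_force': 0.0, 'grip_width': 1.0009609775196813}
side {'fx': 573.0907235917331, 'fy': 573.0907235917331, 'cx': 318.483356509654, 'cy': 231.46017099935662, 'world_from_camera': array([[-9.23193729e-01,  1.98217012e-01, -3.29277018e-01,
         7.46005911e+00],
       [-3.84333799e-01, -4.78205385e-01,  7.89688002e-01,
         1.31421706e+03],
       [-9.32447169e-04,  8.55587299e-01,  5.17657710e-01,
         9.02019568e+02],
       [ 0.0000000
[... 295 characters left out ...]
27289e-01, -1.20499099e-02, -4.65239823e-04,
         5.64804585e+01],
       [-1.88974824e-03,  1.18477954e-01,  9.92954885e-01,
         1.79828560e+03],
       [ 0.00000000e+00,  0.00000000e+00,  0.00000000e+00,
         1.00000000e+00]])}
{'fx': 365.1850149611124, 'fy': 365.1850149611124, 'cx': 317.3481414195133, 'cy': 231.46854887598545, 'T_tool_cam': array([[-3.21536928e-04,  9.48501458e-01,  3.16772601e-01,
         8.06957797e+01],
       [ 9.99999931e-01,  3.63874019e-04, -7.44954960e-05,
        -1.74484282e-01],
       [-1.85924406e-04,  3.16772555e-01, -9.48501510e-01,
        -1.41682379e+02],
       [ 0.00000000e+00,  0.00000000e+00,  0.00000000e+00,
         1.00000000e+00]])}
```

View pics/top0.png

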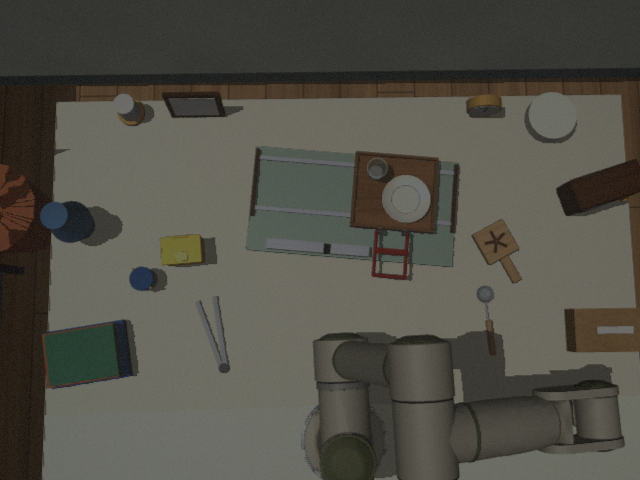

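View pics/side0.png

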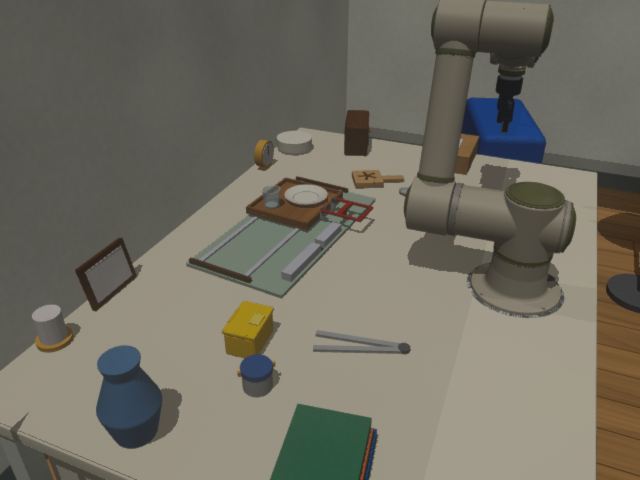

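The top view shows the runner (corners about (260,147), (458,162), (453,266), (247,249)), the rail at row ~248 with a dark notch at (327,249), and the red lever with its bar at (390,277). The side view agrees.

```bash
cat > h.py <<'E'
from rig import *
import cv2,numpy as np
def ray(n,uv,z):
    m=camera_model(n);T=m["world_from_camera"]
    uv=np.atleast_2d(uv).astype(float)
    d=np.c_[(uv[:,0]-m["cx"])/m["fx"],-(uv[:,1]-m["cy"])/m["fy"],-np.ones(len(uv))]@T[:3,:3].T
    o=T[:3,3];return o+d*((z-o[2])/d[:,2])[:,None]
def red(im):
    h=cv2.cvtColor(im,cv2.COLOR_BGR2HSV)
    return ((h[...,0]<6)|(h[...,0]>174))&(h[...,1]>170)&(h[...,2]>70)
E
python3 - <<'E'
from h import *
im=cv2.imread("pics/top0.png");h=cv2.cvtColor(im,cv2.COLOR_BGR2HSV)
g=cv2.inRange(h,(45,25,60),(95,120,220));g[:130]=0;g[285:]=0;g[:,:235]=0;g[:,470:]=0
c=max(cv2.findContours(g,0,2)[0],key=cv2.contourArea);
ys,xs=np.nonzero(g)
# lower edge per column
cols=np.r_[255:365,415:448]; bot=[max(ys[xs==k])+.5 for k in cols]
p=ray("top",np.c_[cols,bot],12);k=np.polyfit(p[:,1],p[:,0],1);r=p[:,0]-np.polyval(k,p[:,1])
ok=abs(r)<4;k=np.polyfit(p[ok,1],p[ok,0],1);print("front edge x=",k,ok.sum(),"yaw",-np.arctan(k[0]))
q=ray("top",np.c_[xs,ys],12);print("green y",q[:,1].min(),q[:,1].max())
rm=red(im);rm[:225]=0;ry,rx=np.nonzero(rm);print("red",rx.min(),rx.max(),ry.min(),ry.max())
for yy in range(225,285):print(yy,"".join("#" if v else "." for v in rm[yy,365:420]))
gray=im.max(2)
d=(gray<60);d[:240]=0;d[258:]=0;d[:,:300]=0;d[:,345:]=0
ny,nx=np.nonzero(d);print("notch px",nx.mean(),ny.mean(),nx.min(),nx.max(),ray("top",[nx.mean(),ny.mean()],36))
E
python3 -c "
import cv2;im=cv2.imread('pics/top0.png')[220:290,240:470];cv2.imwrite('pics/c1.png',cv2.resize(im,None,fx=3.4,fy=3.4,interpolation=2))"
```

```text
front edge x= [1.06446059e-01 5.21637801e+02] 36 yaw -0.10604673150600095
green y -346.90432531372966 274.43830591728823
red 373 407 236 277
225 .......................................................
226 .......................................................
227 .......................................................
228 .......................................................
229 .......................................................
230 .......................................................
231 .......................................................
232 .......................................................
233 .......................................................
234 .......................................................
235 .......................................................
236 ...........#...........................................
237 .......................................................
238 .......................................................
239 .........................................##............
240 .......................................................
[... 2037 characters left out ...]
...
275 .......................................................
276 ...........................#...........................
277 ......................................#................
278 .......................................................
279 .......................................................
280 .......................................................
281 .......................................................
282 .......................................................
283 .......................................................
284 .......................................................
notch px 326.5735294117647 248.47058823529412 323 330 [[541.18309418  40.93070412  36.        ]]
```

View pics/c1.png

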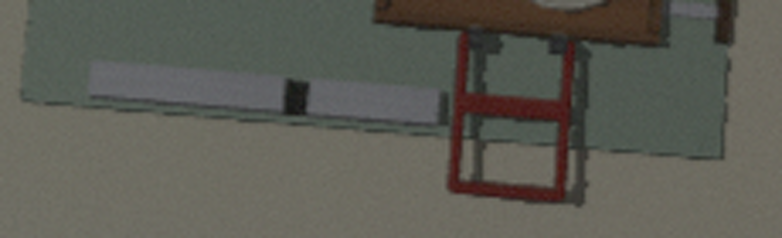

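The crop shows the notch at full-image (327,248.5), the bar's middle at (389.4,276.5), and the runner front edge running from (246.5,249.4) to (452.6,266.2).

Run:
```python
from h import *
S=lambda *a:np.array(a,float)/3.4+[240,220]
f=ray("top",[S(22,100),S(723,157)],12);print("front",f,np.linalg.norm(f[0]-f[1]))
rl=ray("top",[S(90,78.5),S(440,106)],36);print("rail",rl,np.linalg.norm(rl[0]-rl[1]))
yv=(f[0]-f[1]);yv/=np.linalg.norm(yv);yr=(rl[0]-rl[1]);yr/=np.linalg.norm(yr)
print("yaw",np.arctan2(-yv[0],yv[1]),np.arctan2(-yr[0],yr[1]))
n=ray("top",S(296,97),36)[0]
b=ray("top",[S(450,189),S(567,196)],55);print("bar",b,b.mean(0))
mid=ray("top",S(513,106),60)[0]
y=(yv+yr);y/=np.linalg.norm(y)
bm=b.mean(0);x=np.array([y[1],-y[0],0])
print("notch",n,"bar mid",bm,"travel needed",(n-bm)@y,"notch-bar along x (70 exp)",(n-bm)@x, "lever y dir",y)
im=cv2.imread("pics/side0.png");h=cv2.cvtColor(im,cv2.COLOR_BGR2HSV)
m=(((h[...,0]<8)|(h[...,0]>172))&(h[...,1]>150)).astype(np.uint8);m[:190]=0;m[235:]=0;m[:,:315]=0;m[:,380:]=0
cv2.imwrite('pics/c2.png',cv2.resize(im[180:290,250:390],None,fx=5,fy=5,interpolation=2))
s=sense();print(s["eef_pos"],s["ee_rot"])
from scipy.spatial.transform import Rotation as R
q=s["ee_rot"];print(R.from_quat([q[1],q[2],q[3],q[0]]).as_matrix().round(3))
```

```text
front [[ 543.92744097  273.02172529   12.        ]
 [ 487.98491115 -322.77039556   12.        ]] 598.4127487819728
rail [[558.77966506 212.86102123  36.        ]
 [531.91589334 -81.42538658  36.        ]] 295.5099863850732
yaw -0.0936215618063483 -0.09103215304738223
bar [[ 460.70821836  -86.7504853    55.        ]
 [ 453.74630112 -183.41620573   55.        ]] [ 457.22725974 -135.08334551   55.        ]
notch [540.99696771  39.54475935  36.        ] bar mid [ 457.22725974 -135.08334551   55.        ] travel needed 181.60755726063192 notch-bar along x (70 exp) 67.31295658864885 lever y dir [0.09219574 0.9957409  0.        ]
[ 137.38475217 -506.46475908  230.78870625] [-5.71582996e-04  9.91247803e-01  1.32013120e-01  5.31605845e-05]
[[ 0.965  0.262 -0.   ]
 [ 0.262 -0.965  0.001]
 [ 0.    -0.001 -1.   ]]
```

View pics/c2.png

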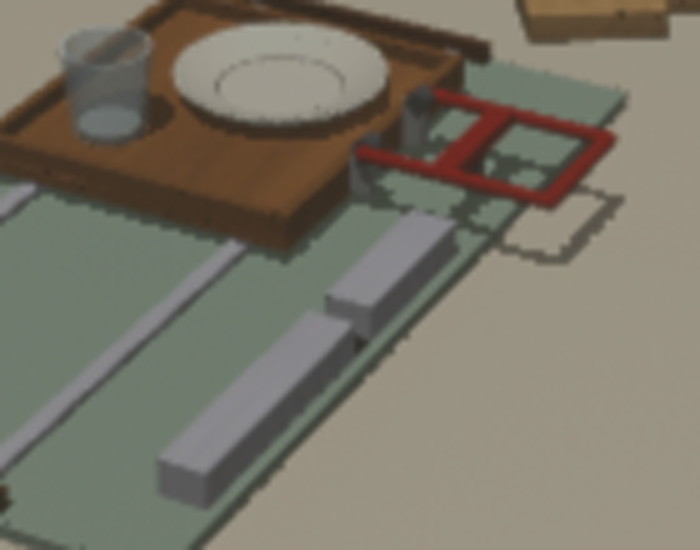

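Side view confirms the notch and lever layout. The estimated travel to the notch is about 182 mm, with runner yaw −0.0925. I'll move above the bar with tool x along the runner's +y and tool y along its +x.

```bash
python3 -m crank '[[[0,0,0,0,0,-1,55],[0,0,0,0,0,-1,55],[0,0,0,0,0,-1,55],[0,0,0,0,0,-1,55],[0,0,0,0,0,-1,55],[0,0,0,0,0,-1,55],[0,0,0,0,0,-1,55],[0,0,0,0,0,-1,55]]]' 40
python3 -m crank '[[[0.5,0.3,0,0,0,-0.69,55],[1,0.72,0,0,0,0,55],[1,0.72,0,0,0,0,55],[1,0.72,0,0,0,0,55],[1,0.72,0,0,0,0,55],[1,0.72,0,0,0,0,55],[1,0.72,0,0,0,0,55],[1,0.72,0,0,0,0,55]]]'
python3 -m crank '[[[1,0.72,0,0,0,0,55],[1,0.72,0,0,0,0,55],[1,0.72,0,0,0,0,55],[1,0.72,0,0,0,0,55],[1,0.72,0,0,0,0,55],[1,0.72,0,0,0,0,55],[1,0.72,0,0,0,0,55],[0,0,0,0,0,0,55]]]'
```

```text
time_s: 0.9
eef_pos: [137.4, -506.5, 231.0]
ee_rot: [-0.0, 0.769, 0.639, 0.0]
force: [-1.1, 0.4, 0.1]
grip_width: 0.644
grip_force: 0.0
time_s: 1.7
eef_pos: [289.3, -332.1, 231.1]
ee_rot: [-0.0, 0.739, 0.674, 0.0]
force: [0.1, -0.7, 0.6]
grip_width: 0.644
grip_force: 0.0
time_s: 2.5
eef_pos: [431.6, -168.4, 231.0]
ee_rot: [-0.0, 0.738, 0.675, 0.0]
force: [-0.4, -0.0, -0.9]
grip_width: 0.647
grip_force: 0.0
```

```bash
cat >> h.py <<'E'
from scipy.spatial.transform import Rotation as R
def wray(s,uv,z):
    m=camera_model("wrist");q=s["ee_rot"];A=R.from_quat([q[1],q[2],q[3],q[0]]).as_matrix()
    T=m["T_tool_cam"];uv=np.atleast_2d(uv).astype(float)
    d=np.c_[(uv[:,0]-m["cx"])/m["fx"],-(uv[:,1]-m["cy"])/m["fy"],-np.ones(len(uv))]@T[:3,:3].T@A.T
    o=A@T[:3,3]+s["eef_pos"];return o+d*((z-o[2])/d[:,2])[:,None]
E
python3 - <<'E'
from h import *
s=sense();im=capture("wrist");cv2.imwrite("pics/w1.png",im);np.save("s1.npy",s,allow_pickle=True)
E
```

```text
(no output)
```

View pics/w1.png

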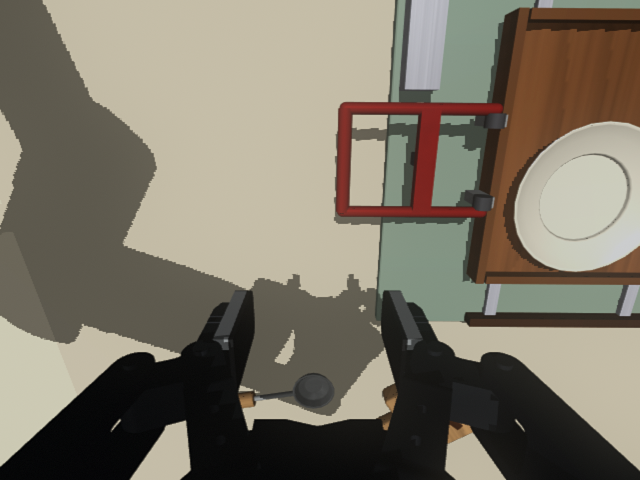

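The wrist view shows the bar from (346,108) to (342,212), with its middle at (344,160), and the lever's arms to its right with nothing obstructing.

Run:
```python
from h import *
s=np.load("s1.npy",allow_pickle=True).item()
b=wray(s,[[346,108],[342,212]],55);m=b.mean(0);print(b,m)
d=m-s["eef_pos"];q=s["ee_rot"];A=R.from_quat([q[1],q[2],q[3],q[0]]).as_matrix()
print("tool shift to bar (units)",A.T@d/25, "to top-cam bar",A.T@(np.array([457.2,-135.1,55])-s["eef_pos"])/25)
v=b[0]-b[1];print("bar len",np.linalg.norm(v),"yaw",np.arctan2(-v[0],v[1]))
print("rail end",wray(s,[[405,90],[441,90]],36))
```

```text
[[ 461.71269603  -88.13319803   55.        ]
 [ 452.37574206 -176.42914958   55.        ]] [ 457.04421905 -132.28117381   55.        ]
tool shift to bar (units) [1.52347407 0.8857377  7.04098747] to top-cam bar [1.4117249  0.90199163 7.04088411]
bar len 88.78825243835374 yaw -0.10535458041818119
rail end [[514.65463457 -78.06351024  36.        ]
 [545.51666877 -80.83506906  36.        ]]
```

```bash
python3 -m crank '[[[0.75,0.45,0.5,0,0,0,55],[0.7,0.44,1,0,0,0,55],[0,0,1,0,0,0,55],[0,0,1,0,0,0,55],[0,0,1,0,0,0,55],[0,0,1,0,0,0,55],[0,0,1,0,0,0,55],[0,0,0,0,0,0,55]]]'
python3 -m crank '[[[0,0,0.6,0,0,0,55],[0,0,0.6,0,0,0,55],[0,0,0,0,0,0,55],[0,0,0,0,0,0,30],[0,0,0,0,0,0,20],[0,0,0,0,0,0,14],[0,0,0,0,0,0,5],[0,0,0,0,0,0,5]]]' 25
python3 -m crank '[[[0,0,0,0,0,0,5],[0,0,0,0,0,0,5],[0,0,0,0,0,0,5],[0,0,0,0,0,0,5],[0,0,0,0,0,0,5],[0,0,0,0,0,0,5],[0,0,0,0,0,0,5],[0,0,0,0,0,0,5]]]'
```

```text
time_s: 3.35
eef_pos: [453.9, -136.5, 66.4]
ee_rot: [-0.003, 0.739, 0.673, -0.001]
force: [0.5, -0.2, -0.2]
grip_width: 0.643
grip_force: 0.0
time_s: 4.15
eef_pos: [457.0, -137.1, 39.6]
ee_rot: [0.002, 0.739, 0.674, 0.001]
force: [5.8, -0.4, 3.1]
grip_width: 0.127
grip_force: 25.4
time_s: 4.95
eef_pos: [457.0, -137.1, 39.6]
ee_rot: [0.002, 0.739, 0.674, 0.001]
force: [5.1, 0.0, 2.1]
grip_width: 0.126
grip_force: 25.4
```

```bash
python3 -m crank '[[[0,0.02,-0.5,0,0,0,5],[0,0.07,-0.49,0,0,0,5],[0,0.12,-0.48,0,0,0,5],[0,0.17,-0.47,0,0,0,5],[0,0.22,-0.45,0,0,0,5],[0,0,0,0,0,0,5],[0,0,0,0,0,0,5],[0,0,0,0,0,0,5]]]'
python3 - <<'E'
from h import *
cv2.imwrite('pics/s2.png',cv2.resize(capture("side")[130:290,230:430],None,fx=3.7,fy=3.7))
E
```

```text
time_s: 5.75
eef_pos: [471.7, -138.4, 98.9]
ee_rot: [0.001, 0.739, 0.674, 0.001]
force: [8.4, -1.2, -2.7]
grip_width: 0.127
grip_force: 25.1
```

View pics/s2.png

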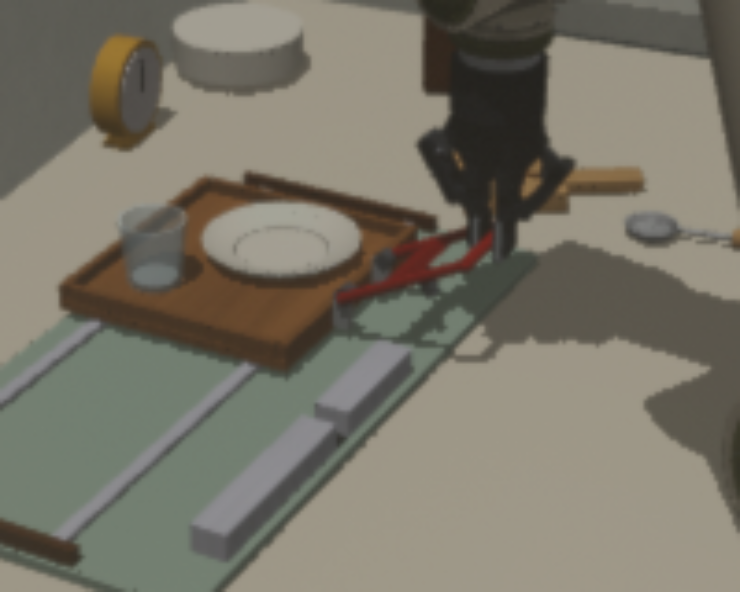

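The lever is up, the tray load is undisturbed, and the fingers hold the bar. Next I'll roll left about 172 mm.

```bash
python3 -m crank '[[[0.1,0,0,0,0,0,5],[0.2,0,0,0,0,0,5],[0.3,0,0,0,0,0,5],[0.4,0,0,0,0,0,5],[0.4,0,0,0,0,0,5],[0.4,0,0,0,0,0,5],[0.4,0,0,0,0,0,5],[0.4,0,0,0,0,0,5]]]'
python3 -m crank '[[[0.4,0,0,0,0,0,5],[0.4,0,0,0,0,0,5],[0.4,0,0,0,0,0,5],[0.4,0,0,0,0,0,5],[0.4,0,0,0,0,0,5],[0.4,0,0,0,0,0,5],[0.4,0,0,0,0,0,5],[0.4,0,0,0,0,0,5]]]'
python3 -m crank '[[[0.35,0,0,0,0,0,5],[0.3,0,0,0,0,0,5],[0.2,0,0,0,0,0,5],[0.15,0,0,0,0,0,5],[0.1,0,0,0,0,0,5],[0,0,0,0,0,0,5],[0,0,0,0,0,0,5],[0,0,0,0,0,0,5]]]'
python3 - <<'E'
from h import *
s=sense();im=capture("wrist");cv2.imwrite("pics/w2.png",im);np.save("s2.npy",s,allow_pickle=True)
cv2.imwrite("pics/top2.png",capture("top"))
E
```

```text
time_s: 6.6
eef_pos: [478.0, -73.5, 98.8]
ee_rot: [0.002, 0.739, 0.674, 0.001]
force: [8.4, -3.0, -5.0]
grip_width: 0.13
grip_force: 25.0
time_s: 7.4
eef_pos: [485.7, 6.1, 98.9]
ee_rot: [0.002, 0.739, 0.674, 0.001]
force: [10.5, -2.6, -5.6]
grip_width: 0.126
grip_force: 24.9
time_s: 8.2
eef_pos: [488.4, 33.6, 98.9]
ee_rot: [0.002, 0.739, 0.674, 0.001]
force: [10.0, 0.5, -5.3]
grip_width: 0.131
grip_force: 24.9
```

View pics/w2.png

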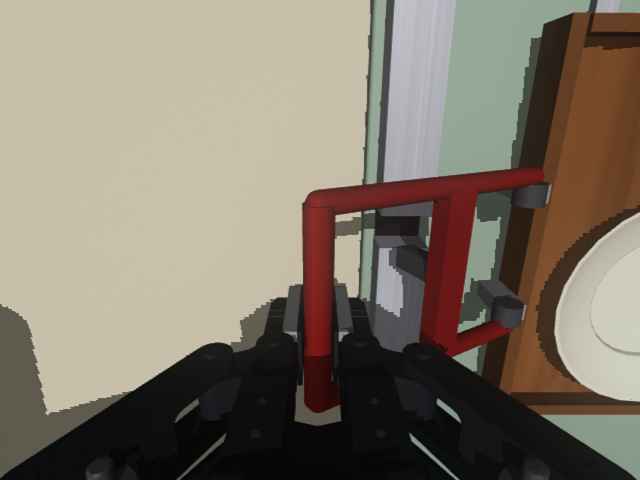

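The wrist view shows the tray rolled with the plate intact. The notch is the dark gap at about (400,226), just ahead of the pawl at (412,262), and the far arm meets the bar at (319,203).

Run:
```python
from h import *
s=np.load("s2.npy",allow_pickle=True).item();y=np.array([.0922,.9957,0])
im=cv2.imread("pics/w2.png");print(im[195:260:3,392].max(1).tolist(),im[195:260:3,405].max(1).tolist())
for r in (216,237):print("notch edge",wray(s,[400,r],36)[0]@y)
print("barmid",wray(s,[319,203],115)[0]@y-44,"tcp",s["eef_pos"]@y)
cv2.imwrite('pics/c3.png',cv2.resize(cv2.imread('pics/top2.png')[210:300,270:390],None,fx=6,fy=6,interpolation=2))
```

```text
[112, 107, 97, 80, 86, 86, 86, 42, 30, 30, 34, 36, 36, 36, 85, 87, 87, 83, 93, 85, 86, 86] [109, 103, 87, 61, 84, 84, 84, 40, 28, 29, 28, 29, 28, 28, 54, 52, 57, 38, 40, 49, 47, 46]
notch edge 100.8445362975102
notch edge 87.87064870749613
barmid 84.43799675251518 tcp 78.45199088094213
```

View pics/c3.png

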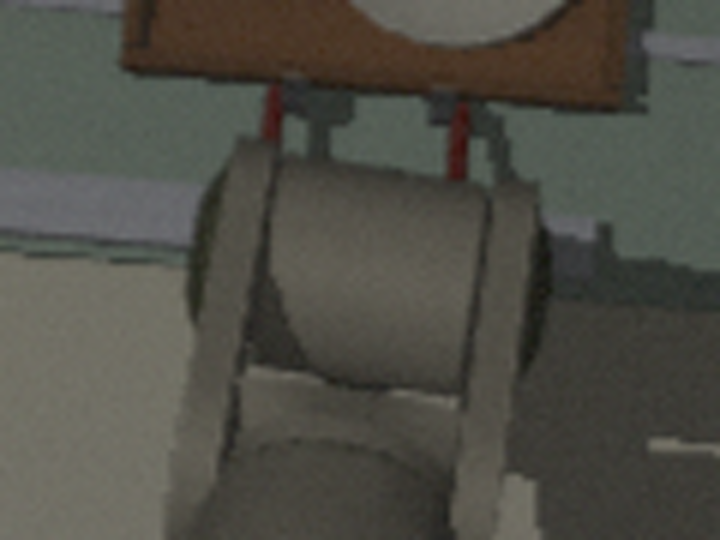

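```bash
python3 -m crank '[[[0.14,0,0,0,0,0,5],[0.14,0,0,0,0,0,5],[0,-0.11,0.25,0,0,0,5],[0,-0.1,0.28,0,0,0,5],[0,-0.1,0.3,0,0,0,5],[0,-0.09,0.3,0,0,0,5],[0,0,0,0,0,0,5],[0,0,0,0,0,0,5]]]'
python3 -m crank '[[[0,-0.03,0.1,0,0,0,5],[0,-0.02,0.1,0,0,0,5],[0,0,0,0,0,0,5],[0,0,0,0,0,0,5],[0,0,0,0,0,0,5],[0,0,0,0,0,0,5],[0,0,0,0,0,0,5],[0,0,0,0,0,0,5]]]'
python3 -m crank '[[[0,-0.02,0.1,0,0,0,5],[0,-0.02,0.1,0,0,0,5],[0,0,0,0,0,0,5],[0,0,0,0,0,0,5],[0,0,0,0,0,0,5],[0,0,0,0,0,0,5],[0,0,0,0,0,0,5],[0,0,0,0,0,0,5]]]'
```

```text
time_s: 9.1
eef_pos: [477.7, 41.6, 69.7]
ee_rot: [0.0, 0.739, 0.674, 0.0]
force: [6.4, 1.4, -3.5]
grip_width: 0.13
grip_force: 24.5
time_s: 9.9
eef_pos: [476.6, 41.7, 65.0]
ee_rot: [0.0, 0.739, 0.674, 0.0]
force: [6.5, 0.8, -1.7]
grip_width: 0.126
grip_force: 24.5
time_s: 10.7
eef_pos: [475.7, 41.8, 60.0]
ee_rot: [0.001, 0.739, 0.674, 0.0]
force: [6.0, -0.3, -3.0]
grip_width: 0.127
grip_force: 24.3
```

```bash
python3 -m crank '[[[0,-0.01,0.08,0,0,0,5],[0,-0.01,0.08,0,0,0,5],[0,0,0,0,0,0,5],[0,0,0,0,0,0,5],[0,0,0,0,0,0,5],[0,0,0,0,0,0,5],[0,0,0,0,0,0,5],[0,0,0,0,0,0,5]]]'
```

```text
time_s: 11.5
eef_pos: [475.2, 41.8, 56.1]
ee_rot: [0.001, 0.739, 0.674, 0.0]
force: [5.8, 0.5, -1.9]
grip_width: 0.126
grip_force: 24.4
```

Run:
```python
from h import *
s=sense();print(s["force"],s["wrist_torque"])
cv2.imwrite('pics/s3.png',cv2.resize(capture("side")[160:300,230:410],None,fx=4,fy=4,interpolation=2))
```

```text
[ 5.81508769  0.45075757 -1.86444628] [ 0.16875459 -1.20263027 -0.04362745]
```

View pics/s3.png

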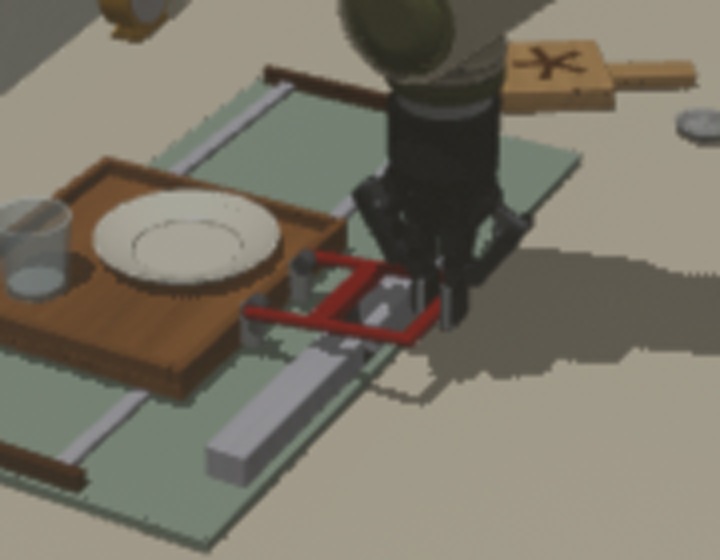

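```bash
python3 -m crank '[[[0,0,0.08,0,0,0,5],[0,0,0.06,0,0,0,5],[0,0,0,0,0,0,5],[0,0,0,0,0,0,5],[0,0,0,0,0,0,5],[0,0,0,0,0,0,5],[0,0,0,0,0,0,5],[0,0,0,0,0,0,5]]]'
```

```text
time_s: 12.35
eef_pos: [474.9, 41.8, 52.5]
ee_rot: [0.0, 0.739, 0.674, 0.0]
force: [6.0, 0.4, -2.2]
grip_width: 0.129
grip_force: 24.4
```

No upward force, so the pawl is going into the notch. I'll continue down in small steps.

```bash
python3 -m crank '[[[0,0,0.06,0,0,0,5],[0,0,0.06,0,0,0,5],[0,0,0,0,0,0,5],[0,0,0,0,0,0,5],[0,0,0,0,0,0,5],[0,0,0,0,0,0,5],[0,0,0,0,0,0,5],[0,0,0,0,0,0,5]]]'
```

```text
time_s: 13.15
eef_pos: [474.7, 41.9, 49.7]
ee_rot: [-0.0, 0.739, 0.674, -0.0]
force: [4.1, -0.3, -1.4]
grip_width: 0.127
grip_force: 24.3
```

```bash
python3 -m crank '[[[0,0,0.06,0,0,0,5],[0,0,0.06,0,0,0,5],[0,0,0,0,0,0,5],[0,0,0,0,0,0,5],[0,0,0,0,0,0,5],[0,0,0,0,0,0,5],[0,0,0,0,0,0,5],[0,0,0,0,0,0,5]]]'
```

```text
time_s: 13.95
eef_pos: [474.6, 41.9, 46.7]
ee_rot: [-0.0, 0.739, 0.674, -0.0]
force: [2.4, -0.7, -1.2]
grip_width: 0.129
grip_force: 24.4
```

```bash
python3 -m crank '[[[0,0,0.06,0,0,0,5],[0,0,0.06,0,0,0,5],[0,0,0,0,0,0,5],[0,0,0,0,0,0,5],[0,0,0,0,0,0,5],[0,0,0,0,0,0,5],[0,0,0,0,0,0,5],[0,0,0,0,0,0,5]]]'
```

```text
time_s: 14.75
eef_pos: [474.5, 41.9, 43.7]
ee_rot: [-0.0, 0.739, 0.674, -0.0]
force: [-1.3, -1.7, -2.5]
grip_width: 0.129
grip_force: 24.5
```

```bash
python3 -m crank '[[[0,-0.02,0.06,0,0,0,5],[0,-0.02,0.06,0,0,0,5],[0,0,0.05,0,0,0,5],[0,0,0,0,0,0,5],[0,0,0,0,0,0,5],[0,0,0,0,0,0,5],[0,0,0,0,0,0,5],[0,0,0,0,0,0,5]]]'
```

```text
time_s: 15.55
eef_pos: [474.6, 41.9, 41.1]
ee_rot: [0.001, 0.739, 0.674, 0.001]
force: [-5.0, -0.9, 18.5]
grip_width: 0.124
grip_force: 26.5
```

```bash
python3 -m crank '[[[0.04,0,0.02,0,0,0,5],[0.04,0,0,0,0,0,5],[0,0,0,0,0,0,5],[0,0,0,0,0,0,5],[0,0,0,0,0,0,5],[0,0,0,0,0,0,5],[0,0,0,0,0,0,5],[0,0,0,0,0,0,5]]]'
```

```text
time_s: 16.35
eef_pos: [474.8, 44.0, 41.0]
ee_rot: [0.001, 0.739, 0.674, 0.001]
force: [-6.1, 0.4, 24.3]
grip_width: 0.129
grip_force: 27.0
```

The lever has reached its lower stop. I'll relieve the force, open and rise.

```bash
python3 -m crank '[[[0,0,-0.04,0,0,0,5],[0,0,-0.02,0,0,0,20],[0,0,0,0,0,0,30],[0,0,0,0,0,0,40],[0,0,0,0,0,0,50],[0,0,0,0,0,0,55],[0,0,0,0,0,0,55],[0,0,0,0,0,0,55]]]'
python3 -m crank '[[[0,0,-0.3,0,0,0,55],[0,0,-0.6,0,0,0,55],[0,0,-1,0,0,0,55],[0,0,-1,0,0,0,55],[0,0,-1,0,0,0,55],[0,0,-1,0,0,0,55],[0,0,-1,0,0,0,55],[0,0,-1,0,0,0,55]]]'
python3 -m crank '[[[-1,-0.5,0,0,0,0,55],[-1,-0.5,0,0,0,0,55],[-1,-0.5,0,0,0,0,55],[-1,-0.5,0,0,0,0,55],[-1,-0.5,0,0,0,0,55],[-1,-0.5,0,0,0,0,55],[-1,-0.5,0,0,0,0,55],[0,0,0,0,0,0,55]]]'
python3 - <<'E'
from h import *
cv2.imwrite('pics/s4.png',np.hstack([cv2.resize(capture("side")[190:290,245:355],(400,364),interpolation=2),cv2.resize(capture("top")[140:285,250:400],(400,364),interpolation=2)]))
E
```

```text
time_s: 17.15
eef_pos: [473.9, 44.0, 40.5]
ee_rot: [-0.0, 0.739, 0.674, -0.0]
force: [-0.3, -0.8, -0.4]
grip_width: 0.643
grip_force: 0.0
time_s: 17.95
eef_pos: [473.7, 44.0, 214.7]
ee_rot: [0.0, 0.739, 0.674, 0.0]
force: [0.0, -0.3, -1.3]
grip_width: 0.644
grip_force: 0.0
time_s: 18.75
eef_pos: [369.6, -123.9, 213.6]
ee_rot: [0.0, 0.74, 0.672, -0.0]
force: [0.5, -0.6, 1.2]
grip_width: 0.647
grip_force: 0.0
```

View pics/s4.png

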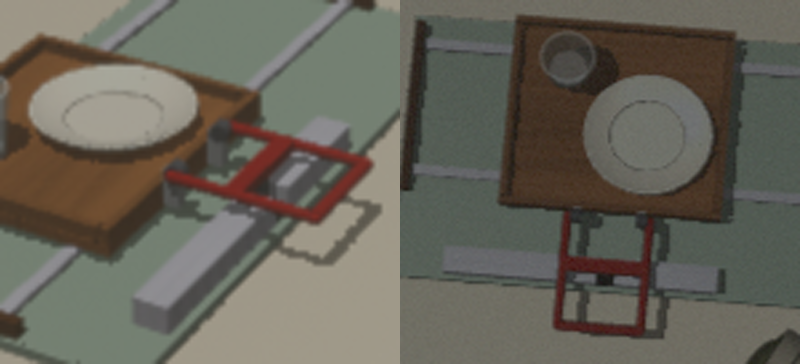

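The lever lies level with its middle over the notch (top crop about (604,275)). The plate and cup are upright and the robot is clear, so I'm handing in.

```bash
python3 -c "
from rig import *
print(finish_job())"
```

```text
the job is handed in; nothing more can be done
None
```

I handed the job in at about 19 s of robot time: the tray is parked in the notch with the lever fully down, and the plate and cup are upright; the judge's verdict was not shown.

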